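# Tip a medicine carton under the document camera and photograph its label

## Robot

A 6-joint arm with a two-finger parallel gripper is mounted at the origin on the work surface. World frame = base frame: x ahead of the robot, y to its left, z up, the work surface at z = 0. Lengths are in mm, angles in rad, forces in N, time in s.
With the tool pointing down it reaches from about 275 to 1000 mm from the base axis. Payload 8.4 kg.
Tool frame: the origin (TCP) lies midway between the tips of the shut fingers; the grasp point (between the pads) lies 19 mm behind it (manip.grasp_offset is the distance from the TCP to the grasp point, in mm); z points along the fingers, y is the line along which they close (so a half turn about z gives the same grasp; the last joint's range is limited). The gripper opens to 85 mm and grips with 20 to 120 N. Pads are 22 mm wide; open, the fingers measure 114 mm over their backs; the gripper's body (76 mm by 85 mm) begins 54 mm behind the grasp point. The pads swing forward as they close: fully open they stand 13 mm farther back than shut.
Start: joints at [-1.292, 0.353, 1.633, -0, 1.155, -0.002], TCP at [173.201, -600.524, 231.281] pointing down, gripper open.
Joint ranges: [-2.63, 2.63], [-0.92, 2.1], [0.06, 2.66], [-1.3, 4.44], [0, 2.69], [-3.02, 3.02]. Speed limits (rad/s): [2.22, 2.22, 2.79, 3.14, 3.14, 3.14].

## Interface

Orientations are given as [roll, pitch, yaw] about the fixed x, y, z axes, in that order (R = Rz(yaw) Ry(pitch) Rx(roll)).
In Python, from workcell import manip, eyes gives the robot as it stands.
- The arm moves only by the tool send_rows, never from a script. Its argument "rows" is a list that holds one entry, the list of rows, each a list of 7 numbers: the shift along the tool's x, y, z in mm, then the turn, a rotation vector about the tool's x, y, z in degrees, then the finger opening in mm, from 0 to 85.4. A call has 1 to 12 rows; each row is the pose to reach, as a shift and turn from the pose commanded when the call began, along the tool's axes at that moment; what a row does not reach only later rows make up. A row lasts 1/12 s, in which the tool goes at most 41.7 mm and 7.16 degrees, less where a joint would pass 70% of its speed; a pose out of reach is approached as far as the arm can. A call with a gripper value outside its range is refused whole. The fingers move at their own pace and stop on an object; "newtons" is the grip in N (left out, the last holds). Time passes only in rows, so rows that repeat a pose let the fingers close. It gives the time, the measured TCP pose, the force, the opening and the grip force at its end, in the units of the state.
- manip.sense(): the state, without advancing time (a new reading comes with each control period).
- eyes.get_image(name): name is "scene" or "top" or "wrist"; returns a dict with "frame" (480x640x3 uint8, red, green, blue), "mtx" (3x3 intrinsics, pixels), "rvec" (rotation vector, rad) and "tvec" (3), from world to camera coordinates, as OpenCV has them; the wrist camera has in their place "hand_eye" (4x4, takes a point from camera to tool coordinates, whose origin is the TCP and whose axes are the flange's). Camera axes: x right, y down, z forward; pixel columns grow to the right and rows downward; lengths in mm; the calibration is good to about 2 mm. A picture is of the moment at which its call begins: read the wrist's pose just before it. There is no depth.
- manip.job_done(): hands the job in; it is judged then, once.
Trained networks look in a picture, given as the dict that the camera call returned (one of the last four; its "shot" number tells which), for a name from the list of things; names that differ only in an ending like _2 or _b are one class to them, and where a whole thing is asked for, a point or a joint stands for the part that bears it (a point fixed in the world has none). Each returns a list of dicts, best first, with "p" (0 to 1); they miss things now and then, are a little off and sometimes report something else, mostly with a low value. They report only what shows in the picture. A call takes as long as a camera call.
- eyes.find_in(picture, label): "uv" ([column, row] in pixels, amid what is visible of it).
- eyes.masks_of(picture, label): "region" (480x640 bool, what is visible of it) and "uv" ([column, row] in pixels, amid what is visible of it).
- eyes.tip_of(picture, label): "uv" ([column, row] in pixels: a listed point, or the origin of a listed thing).
The state is a dict: "t": time; "joints": joint angles; "joint_velocities": joint speeds; "tau": joint torques, N m; "position": TCP position; "orientation": TCP orientation; "wrist_force": force on the tool from outside, world axes, zero at the start; "wrist_torque": the same for the moment, N m; "width": opening from 0.0 (shut) to 1.0 (fully open); "gripper_force": force on a finger pad.
Only numpy, scipy, OpenCV 4.12 (cv2) and the standard library are available. Lean on these libraries where they do the work, as an engineer would, in place of code of your own. Each camera call takes 0.05 s, during which the arm holds its last target. There are 200 camera calls.

## Task

Record the tall carton's label with the document camera: push the carton along the desk, still standing, up to the black frame printed on the white sheet, then tip it over with a push near the top of its label side, so that it drops label side up and lies wholly inside the frame. Once it lies still there, press the large round shutter key on the camera's foot and let go. Only push: do not lift or carry the carton, do not lay it down away from the frame (a small nudge to straighten it afterwards is fine), and leave everything else on the desk where it is.

Things in the scene. Friction and masses are not known exactly. Their poses are not given: they have to be found in the camera images.
- carton: tall closed cardboard carton, 70 thick (x) x 120 wide (y) x 200 tall (z), 0.3 to 0.6 kg, evenly loaded. Origin: centre of the underside. White label with bar stripes on its -x face. It starts standing short of the frame, within 25 mm of the line through frame_mid along its x, +x towards the frame within 12 degrees. Lying label up, its +x points down
- carton_mid (a point): centre of the carton, 100 above its underside. Pushed on the label face near the desk the carton slides upright; pushed near its top it tips about its bottom +x edge, passes its balance when the top has moved some 70, and then falls by itself
- foot_l (a point): mid-thickness of the carton's underside at its +y side (60 from the middle)
- foot_r (a point): mid-thickness of the carton's underside at its -y side
- head_l (a point): mid-thickness of the carton's top at its +y side
- head_r (a point): mid-thickness of the carton's top at its -y side
- frame_mid (a point): centre of the black printed frame, at desk height. The frame is 260 along its x by 170 along its y over the outside of its 5 mm line; z up. Its +x points from the standing carton to the camera's foot, its +y roughly towards the robot. The white sheet (340 x 250) is flush with the desk, nothing to catch on; sheet and camera are fixed
- camera_head (a point): centre of the camera's head (85 x 50 x 30, tilted), on a bent arm of 16 mm rod: between 215 and 300 above the desk, beside the path of the falling carton. The rod rises from the foot's end farthest from the robot (237 along +x and 78 along -y from frame_mid). The foot is 100 (x) x 220 (y) x 30 tall, centred 225 along +x from frame_mid
- shutter (a joint): travel of the round shutter key, 0 up to 0.005 m fully down; sprung, about 4 N when fully down, counts as pressed beyond 0.003 m, springs back when let go
- shutter_top (a point): centre of the top of the shutter key, a black round key of 24 diameter in a small grey housing on top of the camera's foot, at its end nearest the robot; pressed straight down. Three far smaller flat keys beside it are fixed
- small_carton: bystander: small carton 45 x 65 x 105 tall, standing; origin at the centre of its underside
- milk_bottle: bystander: clear glass bottle, 72 diameter, 235 tall; origin at the centre of its underside
- jar: bystander: clear jar with a steel lid, 68 diameter, 85 tall; origin at the centre of its underside
- mug: bystander: white mug, 80 diameter, 92 tall, handle to its +y; origin at the centre of its underside
- mouse: bystander: black computer mouse, 112 (x) x 62 x 33 tall; origin at the centre of its underside
- stapler: bystander: stapler, 135 (x) x 36 x 65 tall; origin at the centre of its underside
- tape_roll: bystander: roll of clear tape lying flat, 90 diameter, 25 tall; origin at the centre of its underside

How it is judged:
By the outcome, as a careful person would: the job done as asked, in the order asked, and still so for the second after the job is handed in, with the robot touching nothing.
It also fails if it takes over 61 s, if anything falls off the work surface, if the arm or the gripper's body presses on something with over 40 N, if the wrist force passes 120 N, or if a joint passes its speed limit or range.

## Working session

There is one attempt and no reset: what is moved stays moved. The work goes in short steps, Python scripts to look and compute and a tool call to move; the robot and the scene stay as the last step left them, time stands still between calls to the robot, and variables do not carry over. Pictures are saved under pics/ and viewed, at most 10 in all, crops included, and the job is handed in when it is done.

Besides the shell and the picture viewer there is one more tool, called after "Request:" as a command line: name --argument value ..., lists and objects as JSON in quotes. send_rows: Moves the arm, as the interface text tells. Its arguments: {"type":"object","properties":{"rows":{"type":"array","items":{"type":"array","items":{"type":"array","items":{"type":"number"}}}},"newtons":{"type":"number"}},"required":["rows"]}

```bash
mkdir -p pics; ls
cat > h.py <<'E'
import numpy as np, cv2
from workcell import manip, eyes
from scipy.spatial.transform import Rotation as R
def cam(d):
    return np.array(d["mtx"],float),cv2.Rodrigues(np.array(d["rvec"],float))[0],np.array(d["tvec"],float).ravel()
def onplane(d,uv,z):
    K,Rm,t=cam(d); r=Rm.T@np.linalg.solve(K,[uv[0],uv[1],1]); c=-Rm.T@t
    return c+r*(z-c[2])/r[2]
def proj(d,P):
    K,Rm,t=cam(d); return cv2.projectPoints(np.array(P,float).reshape(-1,1,3),Rm,t,K,None)[0].reshape(-1,2)
def save(d,n): cv2.imwrite("pics/"+n,cv2.cvtColor(d["frame"],cv2.COLOR_RGB2BGR))
E
python3 - <<'E'
from h import *
s=manip.sense(); print({k:np.round(v,3).tolist() for k,v in s.items()})
for n in("scene","top"):
    d=eyes.get_image(n); save(d,n+"0.png")
    K,Rm,t=cam(d); print(n,"cam at",(-Rm.T@t).round())
    for l,z in [("frame_mid",0),("foot_l",0),("foot_r",0),("head_l",200),("head_r",200),("carton_mid",100),("carton",0),("shutter_top",40),("camera_head",257),("small_carton",0),("milk_bottle",0),("jar",0),("mug",0),("mouse",0),("stapler",0),("tape_roll",0)]:
        print(l,[(np.round(o["uv"]).tolist(),round(float(o["p"]),2),onplane(d,o["uv"],z).round().tolist()) for o in eyes.tip_of(d,l)[:2]])
E
```

```text
pics
{'t': 0.0, 'joints': [-1.292, 0.354, 1.634, 0.0, 1.155, -0.002], 'joint_velocities': [-0.001, -0.001, -0.002, 0.0, -0.001, 0.001], 'tau': [-0.0, -60.525, -34.207, -0.0, 0.009, 0.0], 'position': [173.048, -600.079, 230.573], 'orientation': [-3.14, -0.0, 0.281], 'wrist_force': [-0.144, 0.009, 0.1], 'wrist_torque': [0.036, 0.022, -0.024], 'gripper_force': 0.0, 'width': 1.001}
scene cam at [1102. -435.  943.]
frame_mid [([336.0, 297.0], 0.71, [583.0, 57.0, 0.0]), ([272.0, 260.0], 0.32, [422.0, 16.0, 0.0])]
foot_l [([226.0, 384.0], 0.97, [604.0, -224.0, 0.0])]
foot_r [([226.0, 384.0], 0.97, [604.0, -224.0, 0.0])]
head_l [([209.0, 317.0], 0.97, [596.0, -224.0, 200.0]), ([199.0, 262.0], 0.89, [489.0, -175.0, 200.0])]
head_r [([209.0, 317.0], 0.97, [596.0, -224.0, 200.0]), ([199.0, 262.0], 0.89, [489.0, -175.0, 200.0])]
carton_mid []
carton [([222.0, 357.0], 0.88, [553.0, -198.0, 0.0])]
shutter_top [([411.0, 220.0], 0.47, [554.0, 300.0, 40.0])]
camera_head [([433.0, 210.0], 0.7, [693.0, 169.0, 257.0])]
small_carton [([287.0, 390.0], 0.68, [684.0, -148.0, 0.0]), ([226.0, 384.0], 0.28, [6
[... 975 characters left out ...]
[545.0, -197.0, 0.0]), ([411.0, 259.0], 0.51, [566.0, -214.0, 0.0])]
shutter_top [([209.0, 266.0], 0.55, [558.0, 290.0, 40.0])]
camera_head [([248.0, 182.0], 0.66, [692.0, 168.0, 257.0])]
small_carton [([381.0, 216.0], 0.73, [682.0, -145.0, 0.0]), ([248.0, 180.0], 0.15, [791.0, 200.0, 0.0])]
milk_bottle [([248.0, 180.0], 0.91, [793.0, 199.0, 0.0]), ([384.0, 334.0], 0.24, [380.0, -133.0, 0.0])]
jar [([296.0, 191.0], 0.67, [758.0, 72.0, 0.0])]
mug [([266.0, 309.0], 0.6, [451.0, 155.0, 0.0])]
mouse [([387.0, 334.0], 0.9, [380.0, -142.0, 0.0])]
stapler [([328.0, 318.0], 0.65, [424.0, 1.0, 0.0]), ([413.0, 259.0], 0.54, [565.0, -221.0, 0.0])]
tape_roll [([340.0, 204.0], 0.8, [720.0, -40.0, -0.0])]
```

View pics/scene0.png

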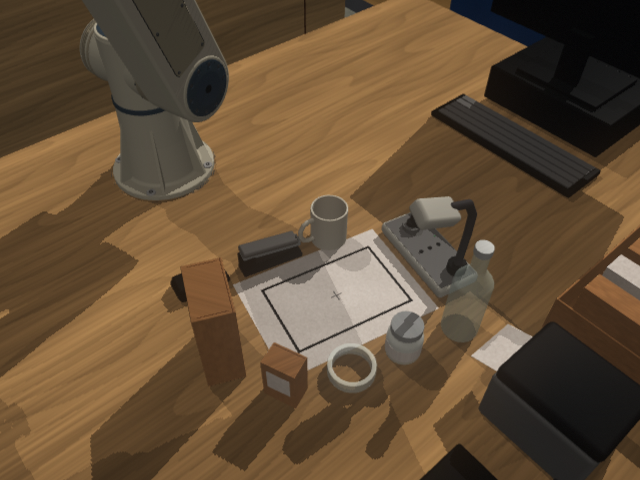

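View pics/top0.png

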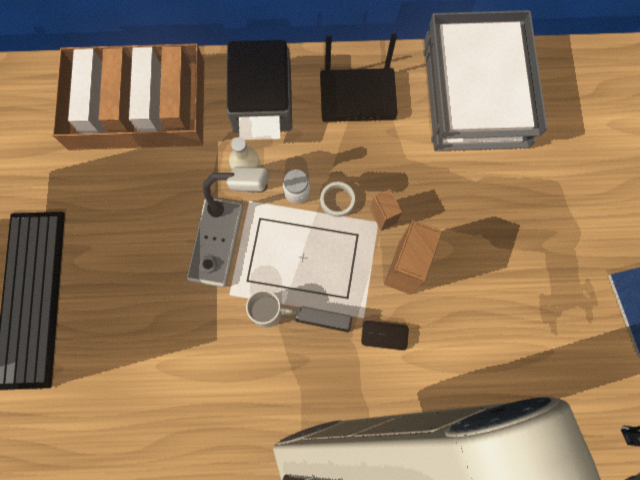

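The carton stands at about (410,258) in the top view. The frame is centred at (303,257), the camera foot is at (213,245) with its key at (209,265), and the path between carton and frame is clear. Next I'll fit exact poses.

```bash
cat >> h.py <<'E'
from scipy.optimize import minimize
def corners(x,y,yaw,sx,sy,sz,cx=0):
    c,s=np.cos(yaw),np.sin(yaw)
    P=np.array([[a*sx/2+cx,b*sy/2,k*sz] for a in(-1,1) for b in(-1,1) for k in(0,1)])
    return P@np.array([[c,s,0],[-s,c,0],[0,0,1]])+[x,y,0]
def fitbox(ds,label,x0,dims):
    ms=[]
    for d in ds:
        o=eyes.masks_of(d,label)
        if o: ms.append((d,np.array(o[0]["region"]).astype(np.uint8),o[0]["p"]))
    def cost(q,per=False):
        P=corners(q[0],q[1],q[2]/100,*dims); out=[]
        for d,m,p in ms:
            h=cv2.convexHull((proj(d,P)*16).astype(np.int32)); im=np.zeros(m.shape,np.uint8)
            cv2.fillConvexPoly(im,h,1,shift=4,lineType=cv2.LINE_8); out.append((im&m).sum()/max((im|m).sum(),1))
        return out if per else -np.mean(out)
    q=np.array([x0[0],x0[1],x0[2]*100])
    for st in(20,8,3):
        q=minimize(cost,q,method="Nelder-Mead",options=dict(initial_simplex=np.vstack([q,q+np.diag([st]*3)]),maxiter=150)).x
    return np.array([q[0],q[1],q[2]/100]),cost(q,True)
def toframe(F,p):
    c,s=np.cos(F[2]),np.sin(F[2]); dx,dy=p[0]-F[0],p[1]-F[1]; return np.array([c*dx+s*dy,-s*dx+c*dy])
def fromframe(F,a):
    c,s=np.cos(F[2]),np.sin(F[2]); return np.array([F[0]+c*a[0]-s*a[1],F[1]+s*a[0]+c*a[1]])
E
python3 - <<'E'
from h import *
ds=[eyes.get_image("scene"),eyes.get_image("top")]
C,io=fitbox(ds,"carton",[547,-195,1.2],(70,120,200)); print("carton",C.round(3),np.degrees(C[2]),io)
bh=[]
for d in ds:
    g=cv2.cvtColor(d["frame"],cv2.COLOR_RGB2GRAY)
    bh.append(cv2.morphologyEx(g,cv2.MORPH_BLACKHAT,np.ones((9,9),np.uint8)).astype(np.float32))
u=np.linspace(-1,1,80)
L=np.vstack([np.c_[u*127.5,0*u+s*82.5] for s in(-1,1)]+[np.c_[0*u+s*127.5,u*82.5] for s in(-1,1)])
def fit(idx):
    def cost(q,sg):
        F=[q[0],q[1],q[2]/100]; P=np.array([[*fromframe(F,a),0] for a in L]); v=0
        for i in idx:
            uv=proj(ds[i],P).astype(np.float32)
            v+=cv2.remap(cv2.GaussianBlur(bh[i],(0,0),sg),uv[:,:1],uv[:,1:],cv2.INTER_LINEAR).mean()
        return -v
    q=np.array([585,58,143.])
    for sg,st in((5,15),(2,6),(1,3)):
        q=minimize(cost,q,args=(sg,),method="Nelder-Mead",options=dict(initial_simplex=np.vstack([q,q+np.diag([st]*3)]))).x
    return q,cost(q,1)
for idx in([0],[1],[0,1]): q,c=fit(idx); print(idx,q.round(2),c)
F=np.array([q[0],q[1],q[2]/100]); np.save("F.npy",F); print("F",F,np.degrees(F[2]))
print("carton in frame",toframe(F,C),np.degrees(C[2]-F[2]))
# shutter triangulation
A=[];b=[]
for d in ds:
    uv=eyes.tip_of(d,"shutter_top")[0]["uv"]; K,Rm,t=cam(d); r=Rm.T@np.linalg.solve(K,[*uv,1]); r/=np.linalg.norm(r); M=np.eye(3)-np.outer(r,r); A.append(M); b.append(M@(-Rm.T@t)); print(uv)
S=np.linalg.lstsq(np.vstack(A),np.hstack(b),rcond=None)[0]; print("shutter",S,toframe(F,S))
for n in ("small_carton","jar","tape_roll","mouse","stapler","mug","camera_head"):
    o=eyes.tip_of(ds[1],n)
    if o: print(n,toframe(F,onplane(ds[1],o[0]["uv"],257 if n=="camera_head" else 0)).round())
# overlay check
for d,n in zip(ds,("so","to")):
    im=d["frame"].copy()
    for uv in proj(d,corners(*C,70,120,200)): cv2.circle(im,tuple(int(v) for v in uv),2,(255,0,0),-1)
    for uv in proj(d,corners(*F,260,170,1)): cv2.circle(im,tuple(int(v) for v in uv),2,(0,255,0),-1)
    cv2.circle(im,tuple(int(v) for v in proj(d,S)[0]),2,(255,0,255),-1)
    d["c"]=im[150:420,150:450] if n=="so" else im[160:310,170:470]
im=np.hstack([cv2.resize(ds[0]["c"],(400,360)),cv2.resize(ds[1]["c"],(400,200)) if 0 else cv2.copyMakeBorder(cv2.resize(ds[1]["c"],(400,200)),0,160,0,0,cv2.BORDER_CONSTANT)])
cv2.imwrite("pics/ov.png",im[:,:,::-1])
print([x for x in dir(manip) if x[0]!='_'])
E
```

```text
carton [ 543.067 -195.034    1.164] 66.7186670253858 [np.float64(0.9772685942898709), np.float64(0.9562547966231773)]
[0] [579.22  60.19 136.55] -81.08445
[1] [579.73  60.52 136.61] -79.7782
[0, 1] [579.43  60.35 136.63] -160.58072
F [579.42682748  60.34690905   1.36625429] 78.28060480645385
carton in frame [-257.44285789  -16.27062038] -11.561937781068055
[412.7, 220.6]
[206.2, 266.6]
shutter [556.6966214  298.95945599  41.90414622] [229.02152451  70.72305944]
small_carton [-6.  3.]
jar [ 180. -174.]
tape_roll [ -63. -157.]
mouse [-230.  150.]
stapler [-85. 144.]
mug [ 61. 150.]
camera_head [131. -88.]
['IKError', 'grasp_offset', 'job_done', 'sense']
```

View pics/ov.png

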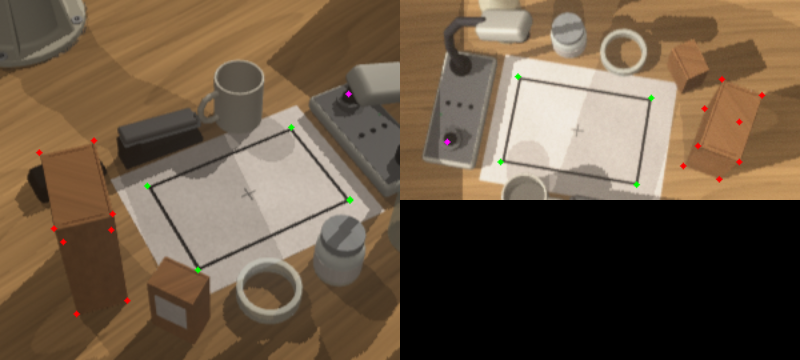

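The overlay agrees with the image: red carton corners, green frame corners, magenta shutter key. The carton is at (-257,-16) in the frame's coordinates, yawed -11.6°. I'll push low with the fingers open as a wide contact and the tool tilted so the tips lead, steering the carton onto the frame's axis.

```bash
cat >> h.py <<'E'
import os
F=np.load("F.npy") if os.path.exists("F.npy") else None
def target(fx,fy,z,yaw,tilt):
    "tool pose from frame coords; yaw, tilt in deg; tool x along frame x, tip leaning forward"
    Rm=R.from_euler("z",F[2]+np.radians(yaw))*R.from_euler("x",np.pi)*R.from_euler("y",tilt,degrees=True)
    return np.array([*fromframe(F,(fx,fy)),z]),Rm
def delta(p0,R0,p,Rm): return np.r_[R0.inv().apply(p-p0),np.degrees((R0.inv()*Rm).as_rotvec())]
def now():
    s=manip.sense(); return np.array(s["position"],float),R.from_euler("xyz",s["orientation"])
def where():
    p,Rm=now(); z=Rm.apply([0,0,1]); y=-Rm.apply([0,1,0]); 
    return np.r_[toframe(F,p),p[2]].round(1),"yaw",np.degrees(np.arctan2(-Rm.apply([0,1,0])[0]*-1,-Rm.apply([0,1,0])[1])-F[2]).round(2),"tilt",np.degrees(np.arccos(-z[2])).round(2),"F",np.round(manip.sense()["wrist_force"],1),manip.sense()["t"]
E
python3 - <<'E'
from h import *
print(where())
print(delta(*now(),*target(-331,-1,60,-11.6,40)).round(1))
E
```

```text
(array([-729.6,  263.5,  231.3]), 'yaw', np.float64(-62.19), 'tilt', np.float64(0.0), 'F', array([ 0.5, -0.2,  1.3]), 2.35)
[ 419.9 -229.2  171.3   17.6   37.3  -48.5]
```

Request:
send_rows --rows '[[[420, -229, 171, 17.6, 37.3, -48.5, 60], [420, -229, 171, 17.6, 37.3, -48.5, 60], [420, -229, 171, 17.6, 37.3, -48.5, 60], [420, -229, 171, 17.6, 37.3, -48.5, 60], [420, -229, 171, 17.6, 37.3, -48.5, 60], [420, -229, 171, 17.6, 37.3, -48.5, 60], [420, -229, 171, 17.6, 37.3, -48.5, 60], [420, -229, 171, 17.6, 37.3, -48.5, 60], [420, -229, 171, 17.6, 37.3, -48.5, 60], [420, -229, 171, 17.6, 37.3, -48.5, 60], [420, -229, 171, 17.6, 37.3, -48.5, 60], [420, -229, 171, 17.6, 37.3, -48.5, 60]]]'

```text
t: 3.35
position: [509.0, -268.4, 61.8]
orientation: [3.141, -0.697, 1.163]
wrist_force: [1.3, -1.2, -0.6]
width: 0.705
gripper_force: 0.0
```

Run:
```python
from h import *
print(where(), np.round(manip.sense()["joints"],2), manip.sense()["width"])
d=eyes.get_image("scene"); save(d,"s1.png")
```

```text
(array([-336.2,    2.2,   61.8]), 'yaw', np.float64(-11.63), 'tilt', np.float64(39.95), 'F', array([ 1.3, -1.2, -0.6]), 3.35) [-0.84  0.67  1.76  0.69  1.15 -0.87] 0.7052026004469828
```

View pics/s1.png

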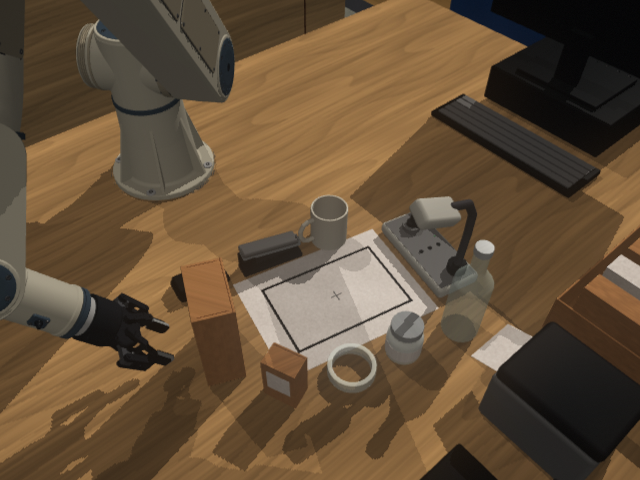

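The open fingers at about (140,335) stand square behind the carton's label face and clear of it. Next: descend, then start the first arc.

```bash
cat >> h.py <<'E'
OFF=38.5
def rows(c0,cs,z,tilt,w=60):
    "c0: commanded tool (fx,fy,z,yaw,tilt); cs: list of carton poses (fx,fy,yaw)"
    p0,R0=target(*c0)
    out=[]
    for x,y,a in cs:
        n=np.radians(a); out.append([*[round(float(v),1)+0.0 for v in delta(p0,R0,*target(x-OFF*np.cos(n),y-OFF*np.sin(n),z,a,tilt))],w])
    print(str(out).replace("-0.0,","0,")); last=cs[-1]; n=np.radians(last[2])
    print("cmd end",[round(float(v),2) for v in(last[0]-OFF*np.cos(n),last[1]-OFF*np.sin(n),z,last[2],tilt)])
def arc(x,y,a,b,Rr,step):
    "carton path from yaw a to b deg, turning radius Rr, step in mm"
    n=int(np.ceil(abs(np.radians(b-a))*Rr/step)); sg=np.sign(b-a); o=[]
    for k in range(1,n+1):
        t=a+(b-a)*k/n; A,T=np.radians(a),np.radians(t)
        o.append((x+sg*Rr*(np.sin(T)-np.sin(A)),y+sg*Rr*(np.cos(A)-np.cos(T)),t))
    return o
E
python3 - <<'E'
from h import *
print(where())
c0=(-331,-1,60,-11.6,40)
C=(-257.4,-16.3,-11.6)
n=np.radians(-11.6)
back=lambda s:(C[0]-s*np.cos(n),C[1]-s*np.sin(n),-11.6)
rows(c0,[back(34)]*3+[back(20),back(10),back(5),back(2)]+arc(*C,15,120,5)[:3],14,40)
E
```

```text
(array([-329.9,    0.7,   60.1]), 'yaw', np.float64(-11.45), 'tilt', np.float64(40.14), 'F', array([ 2.4,  4. , -1. ]), 3.4)
[[-27.5, 0.2, 37.0, 0.0, 0.0, 0.0, 60], [-27.5, 0.2, 37.0, 0.0, 0.0, 0.0, 60], [-27.5, 0.2, 37.0, 0.0, 0.0, 0.0, 60], [-16.8, 0.2, 46.0, 0.0, 0.0, 0.0, 60], [-9.1, 0.2, 52.4, 0.0, 0.0, 0.0, 60], [-5.3, 0.2, 55.6, 0.0, 0.0, 0.0, 60], [-3.0, 0.2, 57.5, 0.0, 0.0, 0.0, 60], [2.1, 1.6, 61.8, 1.4, 0.0, -1.7, 60], [5.7, 2.8, 64.8, 2.8, 0.0, -3.4, 60], [9.4, 3.8, 67.9, 4.3, 0.0, -5.1, 60]]
cmd end [-281.98, -14.98, 14.0, -4.95, 40.0]
```

Request:
send_rows --rows '[[[-27.5, 0.2, 37.0, 0, 0, 0, 60], [-27.5, 0.2, 37.0, 0, 0, 0, 60], [-27.5, 0.2, 37.0, 0, 0, 0, 60], [-16.8, 0.2, 46.0, 0, 0, 0, 60], [-9.1, 0.2, 52.4, 0, 0, 0, 60], [-5.3, 0.2, 55.6, 0, 0, 0, 60], [-3.0, 0.2, 57.5, 0, 0, 0, 60], [2.1, 1.6, 61.8, 1.4, 0, -1.7, 60], [5.7, 2.8, 64.8, 2.8, 0, -3.4, 60], [9.4, 3.8, 67.9, 4.3, 0, -5.1, 60]]]'

```text
t: 4.23
position: [532.3, -224.9, 17.6]
orientation: [3.139, -0.696, 1.286]
wrist_force: [-1.3, -4.6, 3.6]
width: 0.701
gripper_force: 2.2
```

Run:
```python
from h import *
print(where())
ds=[eyes.get_image("scene"),eyes.get_image("top")]
C,io=fitbox(ds,"carton",[545,-190,1.22],(70,120,200)); print("carton in frame",toframe(F,C),np.degrees(C[2]-F[2]),io)
print(where())
```

```text
(array([-288.8,  -11.8,   17.6]), 'yaw', np.float64(-4.71), 'tilt', np.float64(39.89), 'F', array([-1.3, -4.6,  3.6]), 4.2333)
carton in frame [-251.45950797  -18.29068874] -6.385573611602382 [np.float64(0.981138727304777), np.float64(0.969843633655994)]
(array([-288.1,  -11.1,   16.8]), 'yaw', np.float64(-4.86), 'tilt', np.float64(39.97), 'F', array([0.6, 0.6, 0. ]), 4.4333)
```

Run:
```python
from h import *
w=where(); print(w)
c0=(*w[0],w[2],w[4])
C=(-251.5,-18.3,-6.4)
a=arc(*C,16,120,4.5); print(len(a),a[-1])
rows(c0,a[:12],14,40)
```

```text
(array([-288.1,  -11.1,   16.8]), 'yaw', np.float64(-4.86), 'tilt', np.float64(39.97), 'F', array([0.6, 0.6, 0. ]), 4.4333)
11 (np.float64(-205.04724543720104), np.float64(-14.399253213326704), 15.999999999999998)
[[0.4, 4.4, 4.0, 0.3, 0.0, -0.4, 60], [3.7, 5.7, 6.7, 1.6, 0.0, -1.9, 60], [7.0, 6.8, 9.5, 2.9, 0.0, -3.5, 60], [10.4, 7.7, 12.3, 4.2, 0.0, -5.1, 60], [13.7, 8.5, 15.2, 5.6, 0.0, -6.6, 60], [17.1, 9.2, 18.0, 6.9, 0.0, -8.2, 60], [20.5, 9.6, 20.9, 8.2, 0.0, -9.7, 60], [24.0, 10.0, 23.7, 9.5, 0.0, -11.3, 60], [27.4, 10.1, 26.6, 10.8, 0.0, -12.9, 60], [30.8, 10.1, 29.5, 12.1, 0.0, -14.4, 60], [34.3, 10.0, 32.4, 13.4, 0.0, -16.0, 60]]
cmd end [-242.06, -25.01, 14.0, 16.0, 40.0]
```

Request:
send_rows --rows '[[[0.4, 4.4, 4.0, 0.3, 0, -0.4, 60], [3.7, 5.7, 6.7, 1.6, 0, -1.9, 60], [7.0, 6.8, 9.5, 2.9, 0, -3.5, 60], [10.4, 7.7, 12.3, 4.2, 0, -5.1, 60], [13.7, 8.5, 15.2, 5.6, 0, -6.6, 60], [17.1, 9.2, 18.0, 6.9, 0, -8.2, 60], [20.5, 9.6, 20.9, 8.2, 0, -9.7, 60], [24.0, 10.0, 23.7, 9.5, 0, -11.3, 60], [27.4, 10.1, 26.6, 10.8, 0, -12.9, 60], [30.8, 10.1, 29.5, 12.1, 0, -14.4, 60], [34.3, 10.0, 32.4, 13.4, 0, -16.0, 60]]]'

```text
t: 5.35
position: [554.8, -181.5, 14.2]
orientation: [3.141, -0.697, 1.649]
wrist_force: [0.6, -1.1, -1.2]
width: 0.702
gripper_force: 0.7
```

Run:
```python
from h import *
print(where())
ds=[eyes.get_image("scene"),eyes.get_image("top")]
C,io=fitbox(ds,"carton",[555,-140,1.6],(70,120,200)); print("carton in frame",toframe(F,C),np.degrees(C[2]-F[2]),io)
print(where())
```

```text
(array([-241.8,  -25. ,   14.2]), 'yaw', np.float64(16.16), 'tilt', np.float64(39.95), 'F', array([ 0.6, -1.1, -1.2]), 5.35)
carton in frame [-205.9458242   -15.15433718] 15.847715907866107 [np.float64(0.9439704209328783), np.float64(0.483194795807734)]
(array([-241.8,  -24.7,   14.2]), 'yaw', np.float64(15.99), 'tilt', np.float64(39.99), 'F', array([-1.2,  0.3, -0.8]), 5.55)
```

Run:
```python
from h import *
c0=(-241.9,-24.8,14.1,16,40)
C=np.array((-206,-15.2,16)); u=np.array([np.cos(np.radians(16)),np.sin(np.radians(16)),0])
L=37.9/u[0]
st=[C+u*L*k/8 for k in range(1,9)]
a=arc(*st[-1],0,120,4.3); print(len(a),a[-1])
pts=st+a
rows(c0,pts[:8],14,40)
w=(st[-1][0]-OFF*u[0],st[-1][1]-OFF*u[1],14,16,40)
rows(w,a,14,40)
```

```text
8 (np.float64(-135.0235173019601), np.float64(0.31624660766055257), np.float64(0.0))
[[2.7, 0.7, 2.4, 0.0, 0.0, 0.0, 60], [6.5, 0.7, 5.5, 0.0, 0.0, 0.0, 60], [10.2, 0.7, 8.7, 0.0, 0.0, 0.0, 60], [14.0, 0.7, 11.9, 0.0, 0.0, 0.0, 60], [17.8, 0.7, 15.1, 0.0, 0.0, 0.0, 60], [21.6, 0.7, 18.2, 0.0, 0.0, 0.0, 60], [25.3, 0.7, 21.4, 0.0, 0.0, 0.0, 60], [29.1, 0.7, 24.6, 0.0, 0.0, 0.0, 60]]
cmd end [-205.11, -14.94, 14.0, 16.0, 40.0]
[[3.2, -1.3, 2.7, -1.3, 0.0, 1.5, 60], [6.5, -2.4, 5.4, -2.6, 0.0, 3.1, 60], [9.8, -3.4, 8.2, -3.9, 0.0, 4.6, 60], [13.1, -4.2, 11.0, -5.1, 0.0, 6.1, 60], [16.4, -4.9, 13.8, -6.4, 0.0, 7.7, 60], [19.8, -5.4, 16.6, -7.7, 0.0, 9.2, 60], [23.1, -5.7, 19.4, -9.0, 0.0, 10.7, 60], [26.5, -6.0, 22.2, -10.3, 0.0, 12.3, 60]]
cmd end [-173.52, 0.32, 14.0, 0.0, 40.0]
```

Request:
send_rows --rows '[[[2.7, 0.7, 2.4, 0, 0, 0, 60], [6.5, 0.7, 5.5, 0, 0, 0, 60], [10.2, 0.7, 8.7, 0, 0, 0, 60], [14.0, 0.7, 11.9, 0, 0, 0, 60], [17.8, 0.7, 15.1, 0, 0, 0, 60], [21.6, 0.7, 18.2, 0, 0, 0, 60], [25.3, 0.7, 21.4, 0, 0, 0, 60], [29.1, 0.7, 24.6, 0, 0, 0, 60]]]'

```text
t: 6.22
position: [552.5, -143.4, 14.1]
orientation: [3.141, -0.697, 1.645]
wrist_force: [0.1, -2.5, 0.9]
width: 0.703
gripper_force: 1.3
```

Request:
send_rows --rows '[[[3.2, -1.3, 2.7, -1.3, 0, 1.5, 60], [6.5, -2.4, 5.4, -2.6, 0, 3.1, 60], [9.8, -3.4, 8.2, -3.9, 0, 4.6, 60], [13.1, -4.2, 11.0, -5.1, 0, 6.1, 60], [16.4, -4.9, 13.8, -6.4, 0, 7.7, 60], [19.8, -5.4, 16.6, -7.7, 0, 9.2, 60], [23.1, -5.7, 19.4, -9.0, 0, 10.7, 60], [26.5, -6.0, 22.2, -10.3, 0, 12.3, 60]]]'

```text
t: 6.88
position: [543.6, -109.7, 14.0]
orientation: [-3.141, -0.697, 1.361]
wrist_force: [-1.0, -1.9, 0.8]
width: 0.702
gripper_force: 1.2
```

Run:
```python
from h import *
print(where())
ds=[eyes.get_image("scene"),eyes.get_image("top")]
C,io=fitbox(ds,"carton",[*fromframe(F,(-135,0)),F[2]],(70,120,200)); print("carton in frame",toframe(F,C),np.degrees(C[2]-F[2]),io)
C,io=fitbox(ds[:1],"carton",[*fromframe(F,(-135,0)),F[2]],(70,120,200)); print("carton in frame",toframe(F,C),np.degrees(C[2]-F[2]),io)
print(where()); save(ds[1],"t2.png")
```

```text
(array([-173.8,    0.6,   14. ]), 'yaw', np.float64(-0.32), 'tilt', np.float64(39.95), 'F', array([-1. , -1.9,  0.8]), 6.8833)
carton in frame [-1.36084990e+02  6.34468975e-02] -1.2897868215031048 [np.float64(0.9585298422507725), np.float64(0.8643994834266036)]
carton in frame [-137.24964472   -0.70212683] -1.1814989123787605 [np.float64(0.9606312022124613)]
(array([-173.8,    0.3,   14. ]), 'yaw', np.float64(-0.07), 'tilt', np.float64(39.97), 'F', array([-0.5, -0.2, -1. ]), 7.1333)
```

View pics/t2.png

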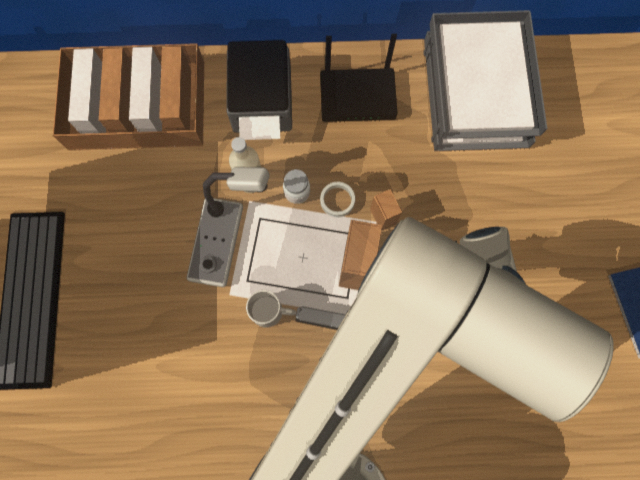

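The carton stands at (360,255) astride the frame's near edge, square and centred, and its neighbours are untouched. Now I'll back off, rise and push near the top.

Request:
send_rows --rows '[[[-11.5, 0, -9.6, 0, 0, 0, 60], [89, 0, -129, 0, 0, 0, 60], [89, 0, -129, 0, 0, 0, 60], [89, 0, -129, 0, 0, 0, 60], [89, 0, -129, 0, 0, 0, 60], [89, 0, -129, 0, 0, 0, 60], [89, 0, -129, 0, 0, 0, 60], [94, 0, -125, 0, 0, 0, 60], [98, 0, -121.4, 0, 0, 0, 60]]]'

```text
t: 7.88
position: [542.7, -112.3, 168.7]
orientation: [-3.139, -0.698, 1.363]
wrist_force: [-0.9, 0.5, -0.4]
width: 0.703
gripper_force: 0.0
```

Request:
send_rows --rows '[[[3, 0, 2.5, 0, 0, 0, 60], [6, 0, 5, 0, 0, 0, 60], [9, 0, 7.6, 0, 0, 0, 60], [12, 0, 10, 0, 0, 0, 60], [15, 0, 12.6, 0, 0, 0, 60], [18, 0, 15.1, 0, 0, 0, 60], [21, 0, 17.6, 0, 0, 0, 60]]]'

```text
t: 8.47
position: [549.0, -85.4, 170.0]
orientation: [3.141, -0.697, 1.365]
wrist_force: [-0.2, -0.4, -0.1]
width: 0.706
gripper_force: 0.3
```

Run:
```python
from h import *
print(where())
d=eyes.get_image("scene"); save(d,"s3.png")
print(where())
```

```text
(array([-1.489e+02,  1.000e-01,  1.700e+02]), 'yaw', np.float64(-0.08), 'tilt', np.float64(39.96), 'F', array([-0.2, -0.4, -0.1]), 8.4667)
(array([-148.3,    0.3,  170.1]), 'yaw', np.float64(-0.06), 'tilt', np.float64(39.98), 'F', array([ 0.4,  0.3, -0.2]), 8.5167)
```

View pics/s3.png

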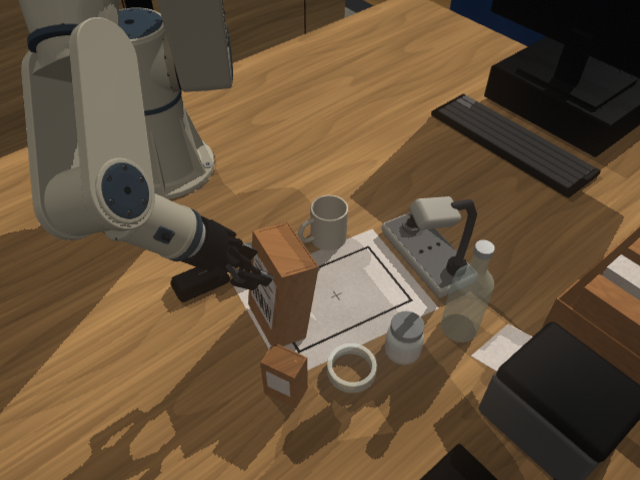

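The carton is leaning towards the frame with its bottom front edge holding (top at about (285,245)). I'll keep pushing slowly past balance.

Request:
send_rows --rows '[[[3, 0, 2.5, 0, 0, 0, 60], [6, 0, 5, 0, 0, 0, 60], [9, 0, 7.6, 0, 0, 0, 60], [12, 0, 10, 0, 0, 0, 60], [15, 0, 12.6, 0, 0, 0, 60], [18, 0, 15.1, 0, 0, 0, 60], [21, 0, 17.6, 0, 0, 0, 60], [24, 0, 20, 0, 0, 0, 60], [27, 0, 22.6, 0, 0, 0, 60], [29, 0, 24.3, 0, 0, 0, 60], [31, 0, 26, 0, 0, 0, 60], [33, 0, 27.6, 0, 0, 0, 60]]]'

```text
t: 9.52
position: [557.8, -43.5, 170.0]
orientation: [3.141, -0.697, 1.365]
wrist_force: [-0.3, -1.0, 0.5]
width: 0.703
gripper_force: 0.0
```

Request:
send_rows --rows '[[[2, 0, 1.6, 0, 0, 0, 60], [4, 0, 3.3, 0, 0, 0, 60], [6, 0, 5, 0, 0, 0, 60], [8, 0, 6.6, 0, 0, 0, 60], [8, 0, 6.6, 0, 0, 0, 60], [8, 0, 6.6, 0, 0, 0, 60], [0, 0, -40, 0, 0, 0, 60], [0, 0, -80, 0, 0, 0, 60], [0, 0, -120, 0, 0, 0, 60], [0, 0, -150, 0, 0, 0, 60], [0, 0, -150, 0, 0, 0, 60]]]'

```text
t: 10.43
position: [539.6, -142.5, 289.9]
orientation: [3.131, -0.694, 1.369]
wrist_force: [0.9, -0.2, 0.8]
width: 0.698
gripper_force: 0.0
```

Run:
```python
from h import *
print(where())
ds=[eyes.get_image("scene"),eyes.get_image("top")]
for s in (ds,ds[:1],ds[1:]):
    C,io=fitbox(s,"carton",[*F],(200,120,70)); print("carton lying in frame",toframe(F,C),np.degrees(C[2]-F[2]),io)
save(ds[0],"s4.png")
```

```text
(array([-206.7,   -2.2,  289.9]), 'yaw', np.float64(-0.25), 'tilt', np.float64(39.76), 'F', array([ 0.9, -0.2,  0.8]), 10.4333)
carton lying in frame [ 4.53531375 -1.93007336] -0.5281463572556162 [np.float64(0.9618176929282065)]
carton lying in frame [ 4.53531375 -1.93007336] -0.5281463572556162 [np.float64(0.9618176929282065)]
carton lying in frame [0. 0.] 0.0 []
  return _methods._mean(a, axis=axis, dtype=dtype,
  ret = ret.dtype.type(ret / rcount)
```

View pics/s4.png

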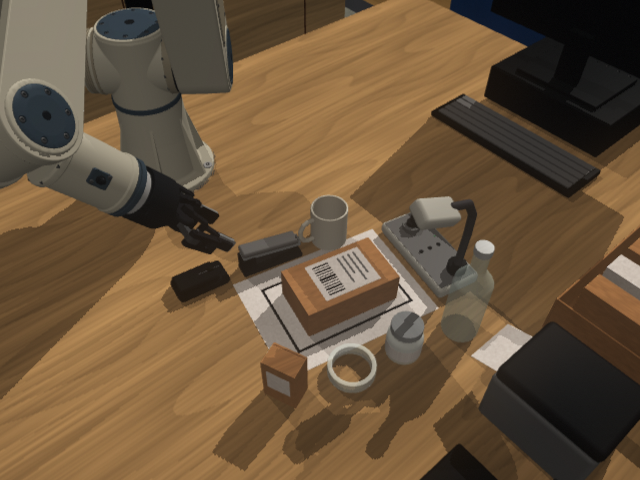

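The carton lies label up inside the frame, at (4.5,-2) with yaw -0.5°, and everything else is where it was. Now the shutter key.

Run:
```python
from h import *
print(where())
p,Rm=now()
# commanded end: tool shifted -150 along z from the push end; use measured (settled)
print(delta(p,Rm,*target(229,70.7,160,0,0)).round(1))
```

```text
(array([-201.6,    1. ,  283.7]), 'yaw', np.float64(-0.03), 'tilt', np.float64(40.02), 'F', array([ 0.4, -0.1, -0.3]), 10.7333)
[ 2.501e+02 -6.960e+01  3.717e+02 -1.000e-01 -4.000e+01 -1.000e-01]
```

Request:
send_rows --rows '[[[250, -69.6, 371.7, 0, -40, 0, 0], [250, -69.6, 371.7, 0, -40, 0, 0], [250, -69.6, 371.7, 0, -40, 0, 0], [250, -69.6, 371.7, 0, -40, 0, 0], [250, -69.6, 371.7, 0, -40, 0, 0], [250, -69.6, 371.7, 0, -40, 0, 0], [250, -69.6, 371.7, 0, -40, 0, 0], [250, -69.6, 371.7, 0, -40, 0, 0], [250, -69.6, 371.7, 0, -40, 0, 0], [250, -69.6, 371.7, 0, -40, 0, 0], [250, -69.6, 371.7, 0, -40, 0, 0], [250, -69.6, 371.7, 0, -40, 0, 0]]]'

```text
t: 11.73
position: [555.9, 302.3, 157.9]
orientation: [-3.139, 0.001, 1.368]
wrist_force: [-1.5, 0.0, 0.5]
width: 0.002
gripper_force: 0.0
```

Request:
send_rows --rows '[[[0, 0, 0, 0, 0, 0, 0], [0, 0, 0, 0, 0, 0, 0], [0, 0, 0, 0, 0, 0, 0]]]'

```text
t: 11.98
position: [557.4, 296.5, 160.2]
orientation: [-3.141, 0.002, 1.365]
wrist_force: [-0.6, 0.0, 0.4]
width: -0.004
gripper_force: 0.0
```

Run:
```python
from h import *
print(where(), manip.sense()["width"])
p,Rm=now()
d=eyes.get_image("wrist"); save(d,"w5.png")
H=np.array(d["hand_eye"]); K=np.array(d["mtx"])
for o in eyes.tip_of(d,"shutter_top")[:2]:
    c=Rm.apply(H[:3,:3]@np.linalg.solve(K,[*o["uv"],1])); e=p+Rm.apply(H[:3,3]); print(o, e+c*(41.9-e[2])/c[2])
S=np.array([556.7,299,41.9]); q=np.linalg.inv(H)@np.r_[Rm.inv().apply(S-p),1]; q=K@q[:3]; print("expected px",q[:2]/q[2])
print(delta(p,Rm,*target(229,70.7,45,0,0)).round(1))
```

```text
(array([226.8,  69.6, 160.2]), 'yaw', np.float64(-0.06), 'tilt', np.float64(0.12), 'F', array([-0.6,  0. ,  0.4]), 11.9833) -0.004124457394228475
{'uv': [326.8, 238.3], 'p': 0.64} [560.91011355 291.62029493  41.9       ]
expected px [318.2317916 229.0296148]
[ 2.500e+00 -1.000e+00  1.152e+02 -0.000e+00  1.000e-01 -1.000e-01]
```

View pics/w5.png

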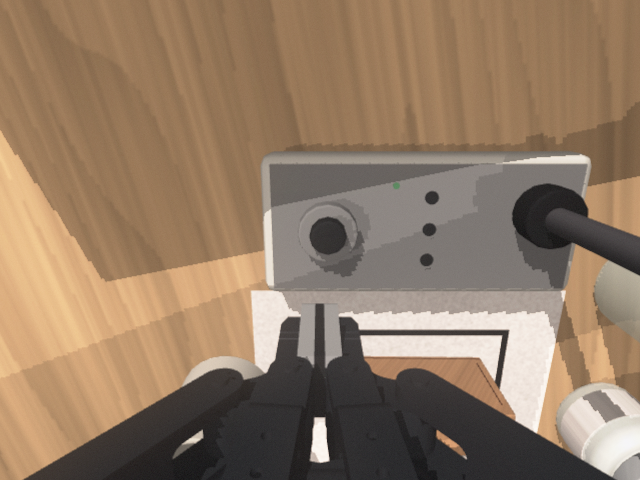

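The wrist view shows the round key at (327,236), slightly off my estimate of (318,229). I'll refine it by triangulating from all three views.

Run:
```python
from h import *
p,Rm=now(); w=eyes.get_image("wrist"); H=np.array(w["hand_eye"])
sc=eyes.get_image("scene"); tp=eyes.get_image("top")
def blob(im,uv,r,th):
    g=cv2.cvtColor(im,cv2.COLOR_RGB2GRAY); u,v=map(int,uv); c=g[v-r:v+r+1,u-r:u+r+1]
    n,l,s,ce=cv2.connectedComponentsWithStats((c<th).astype(np.uint8))
    return [(s[i,4],s[i,2:4].tolist(),(ce[i]+[u-r,v-r]).round(1).tolist()) for i in range(1,n) if s[i,4]>6]
s0,t0=[cv2.imread("pics/"+n)[:,:,::-1].copy() for n in("scene0.png","top0.png")]
for th in(35,45,60):
    print(th,"w",blob(w["frame"],(327,236),35,th)); print("s",blob(s0,(412,222),12,th)); print("t",blob(t0,(208,264),10,th))
for n,d in(("w",w),("s",sc),("t",tp)):
    print(n,[(o["uv"],round(o["p"],2)) for o in eyes.tip_of(d,"shutter_top")[:1]],[(o["uv"],o["region"].sum(),round(o["p"],2)) for o in eyes.masks_of(d,"shutter")[:2]])
def tri(rays):
    A=[];b=[]
    for e,r in rays: r=r/np.linalg.norm(r); M=np.eye(3)-np.outer(r,r); A.append(M); b.append(M@e)
    x=np.linalg.lstsq(np.vstack(A),np.hstack(b),rcond=None)[0]
    return x,[np.linalg.norm(M@x-bb).round(1) for M,bb in zip(A,b)]
def rw(uv): return p+Rm.apply(H[:3,3]),Rm.apply(H[:3,:3]@np.linalg.solve(np.array(w["mtx"]),[*uv,1]))
def rc(d,uv): K,Q,t=cam(d); return -Q.T@t,Q.T@np.linalg.solve(K,[*uv,1])
bs={}
for k,im,uv,r in(("w",w["frame"],(327,236),35),("s",s0,(412,222),10),("t",t0,(208,264),8)):
    b=blob(im,uv,r,45); bs[k]=max(b)[2] if b else uv
print(bs); print(tri([rw(bs["w"]),rc(sc,bs["s"]),rc(tp,bs["t"])])); print(tri([rw(bs["w"]),rc(sc,bs["s"])])); print(tri([rw(bs["w"]),rc(tp,bs["t"])]))
print([ (z,(rw(bs["w"])[0]+rw(bs["w"])[1]*(z-rw(bs["w"])[0][2])/rw(bs["w"])[1][2]).round(1)) for z in(40,50,60)], "tcp",p)
```

```text
35 w []
s [(np.int32(63), [10, 11], [411.3, 222.4])]
t []
45 w [(np.int32(27), [14, 12], [336.0, 222.2])]
s [(np.int32(83), [12, 13], [411.2, 222.5])]
t [(np.int32(20), [7, 7], [207.5, 263.9])]
60 w [(np.int32(1012), [36, 37], [326.4, 234.9])]
s [(np.int32(194), [18, 21], [410.3, 226.0])]
t [(np.int32(67), [10, 9], [207.4, 263.6])]
w [([326.8, 238.3], 0.55)] [([327.0, 233.0], np.int64(1086), 0.85), ([619.5, 297.9], np.int64(2668), 0.19)]
s [([410.5, 219.4], 0.46)] [([409.4, 222.7], np.int64(47), 0.46)]
t [] [([297.2, 250.5], np.int64(4348), 0.25)]
{'w': [336.0, 222.2], 's': [411.2, 222.5], 't': [207.5, 263.9]}
(array([563.7827778 , 296.39948385,  39.59556606]), [np.float64(6.8), np.float64(5.0), np.float64(2.5)])
(array([564.6274684 , 297.3702232 ,  40.96235888]), [np.float64(5.8), np.float64(5.8)])
(array([567.54338686, 296.48373581,  23.98145094]), [np.float64(2.1), np.float64(2.1)])
[(40, array([569.7, 300. ,  40. ])), (50, array([569.8, 302.9,  50. ])), (60, array([570. , 305.7,  60. ]))] tcp [557.9805783  296.06532305 160.92454266]
```

Run:
```python
from h import *
p,Rm=now(); w=eyes.get_image("wrist"); H=np.array(w["hand_eye"]); sc=eyes.get_image("scene"); tp=eyes.get_image("top")
def tri(rays):
    A=[];b=[]
    for e,r in rays: r=r/np.linalg.norm(r); M=np.eye(3)-np.outer(r,r); A.append(M); b.append(M@e)
    x=np.linalg.lstsq(np.vstack(A),np.hstack(b),rcond=None)[0]
    return x.round(1),[np.linalg.norm(M@x-bb).round(1) for M,bb in zip(A,b)]
def rw(uv): return p+Rm.apply(H[:3,3]),Rm.apply(H[:3,:3]@np.linalg.solve(np.array(w["mtx"]),[*uv,1]))
def rc(d,uv): K,Q,t=cam(d); return -Q.T@t,Q.T@np.linalg.solve(K,[*uv,1])
W=(326.4,235);S=(411.2,222);T=(207.4,263.7)
a,b,c=rw(W),rc(sc,S),rc(tp,T)
print(tri([a,b,c]),tri([a,b]),tri([a,c]),tri([b,c]))
for z in(40,45,50,55): print(z,[(e+r*(z-e[2])/r[2]).round(1)[:2] for e,r in(a,b,c)])
# apparent key diameter in wrist -> height
e,r=a; f=np.array(w["mtx"])[0,0]; print("range by size 24mm", f*24/36.5, "cam height",e[2], "ray range z=45", (p[2]-45), "cam axis", Rm.apply(H[:3,2]))
q=(np.linalg.inv(H)@np.r_[Rm.inv().apply(np.array([559,296,45])-p),1]); print("depth at z45",q[2])
```

```text
(array([561.3, 294.2,  44.1]), [np.float64(1.2), np.float64(1.3), np.float64(0.7)]) (array([560.9, 294.6,  43.7]), [np.float64(1.2), np.float64(1.2)]) (array([562.1, 294.3,  41.5]), [np.float64(0.3), np.float64(0.3)]) (array([561.2, 293. ,  45.9]), [np.float64(0.5), np.float64(0.5)])
40 [array([561.8, 294. ]), array([557.4, 297.2]), array([562.7, 294.5])]
45 [array([562. , 295.6]), array([560.5, 293.2]), array([561.7, 293.5])]
50 [array([562.2, 297.1]), array([563.5, 289.1]), array([560.6, 292.6])]
55 [array([562.5, 298.7]), array([566.5, 285.1]), array([559.5, 291.6])]
range by size 24mm 274.18791648487615 cam height 303.60871179005335 ray range z=45 115.71597113449965 cam axis [-0.06406165 -0.30726773 -0.9494644 ]
depth at z45 270.96208431731657
```

All three views agree to about 1 mm on the key top: (561, 294, 44). I'll descend and press gently.

Request:
send_rows --rows '[[[-1, 3.6, 40, 0, 0, 0, 0], [-1, 3.6, 75, 0, 0, 0, 0], [-1, 3.6, 95, 0, 0, 0, 0], [-1, 3.6, 105, 0, 0, 0, 0], [-1, 3.6, 110, 0, 0, 0, 0], [-1, 3.6, 112, 0, 0, 0, 0], [-1, 3.6, 114, 0, 0, 0, 0], [-1, 3.6, 114, 0, 0, 0, 0]]]'

```text
t: 13.35
position: [561.9, 296.0, 47.8]
orientation: [3.14, -0.0, 1.365]
wrist_force: [-1.3, -0.7, 2.7]
width: -0.0
gripper_force: 1.4
```

Request:
send_rows --rows '[[[0, 0, 1, 0, 0, 0, 0], [0, 0, 2, 0, 0, 0, 0], [0, 0, 3, 0, 0, 0, 0], [0, 0, 4, 0, 0, 0, 0], [0, 0, 5, 0, 0, 0, 0], [0, 0, 5, 0, 0, 0, 0]]]'

```text
t: 13.85
position: [562.1, 296.1, 45.5]
orientation: [3.14, -0.001, 1.365]
wrist_force: [-9.7, -5.1, 33.4]
width: -0.001
gripper_force: 16.3
```

Request:
send_rows --rows '[[[0, 0, -3, 0, 0, 0, 0], [0, 0, -3, 0, 0, 0, 0], [0, 0, -3, 0, 0, 0, 0]]]'

```text
t: 14.1
position: [562.2, 296.1, 46.0]
orientation: [3.139, -0.001, 1.365]
wrist_force: [-1.4, -0.7, 11.8]
width: 0.001
gripper_force: 5.9
```

Request:
send_rows --rows '[[[0, 0, -1, 0, 0, 0, 0], [0, 0, -1, 0, 0, 0, 0], [0, 0, -1, 0, 0, 0, 0]]]'

```text
t: 14.35
position: [562.1, 296.1, 46.1]
orientation: [3.14, -0.001, 1.365]
wrist_force: [0.8, 0.7, 4.6]
width: -0.001
gripper_force: 2.5
```

Request:
send_rows --rows '[[[0, 0, -1.5, 0, 0, 0, 0], [0, 0, -1.5, 0, 0, 0, 0], [0, 0, -1.5, 0, 0, 0, 0]]]'

```text
t: 14.6
position: [561.8, 295.9, 47.3]
orientation: [3.14, -0.0, 1.365]
wrist_force: [1.6, 2.0, 2.5]
width: 0.001
gripper_force: 1.6
```

Request:
send_rows --rows '[[[0, 0, -1.5, 0, 0, 0, 0], [0, 0, -1.5, 0, 0, 0, 0], [0, 0, -1.5, 0, 0, 0, 0]]]'

```text
t: 14.85
position: [561.2, 295.5, 48.6]
orientation: [3.141, 0.001, 1.365]
wrist_force: [1.4, 0.8, 1.3]
width: 0.002
gripper_force: 1.2
```

Request:
send_rows --rows '[[[0, 0, -2, 0, 0, 0, 0], [0, 0, -2, 0, 0, 0, 0], [0, 0, -2, 0, 0, 0, 0]]]'

```text
t: 15.1
position: [560.9, 295.4, 50.5]
orientation: [-3.141, 0.001, 1.365]
wrist_force: [0.3, -0.6, 1.3]
width: 0.002
gripper_force: 0.7
```

Request:
send_rows --rows '[[[0, 0, -4, 0, 0, 0, 0], [0, 0, -4, 0, 0, 0, 0], [0, 0, -4, 0, 0, 0, 0]]]'

```text
t: 15.35
position: [561.0, 295.5, 54.7]
orientation: [-3.141, 0.001, 1.365]
wrist_force: [0.3, 0.0, 0.6]
width: 0.004
gripper_force: 0.0
```

The force profile is that of a spring: about 4.6 N at a hard stop at z≈46, fading to zero by about z 51–52. So the key went fully down and sprang back. Retreat and verify.

Request:
send_rows --rows '[[[0, 0, -30, 0, 0, 0, 0], [0, 0, -65, 0, 0, 0, 0], [0, 0, -105, 0, 0, 0, 0], [0, 0, -130, 0, 0, 0, 0], [0, 0, -130, 0, 0, 0, 0], [0, 0, -130, 0, 0, 0, 0]]]'

```text
t: 15.85
position: [562.0, 296.1, 186.4]
orientation: [3.139, -0.001, 1.365]
wrist_force: [0.2, -0.7, -1.4]
width: 0.002
gripper_force: 0.0
```

Run:
```python
from h import *
print(where())
d=eyes.get_image("scene"); save(d,"s6.png")
C,io=fitbox([d],"carton",[*F],(200,120,70)); print("carton lying",toframe(F,C),np.degrees(C[2]-F[2]),io)
```

```text
(array([227.3,  64.9, 186.4]), 'yaw', np.float64(-0.08), 'tilt', np.float64(0.17), 'F', array([ 0.2, -0.7, -1.4]), 15.85)
carton lying [ 4.16292145 -2.91323009] 0.5091861485340221 [np.float64(0.9789374832304802)]
```

View pics/s6.png

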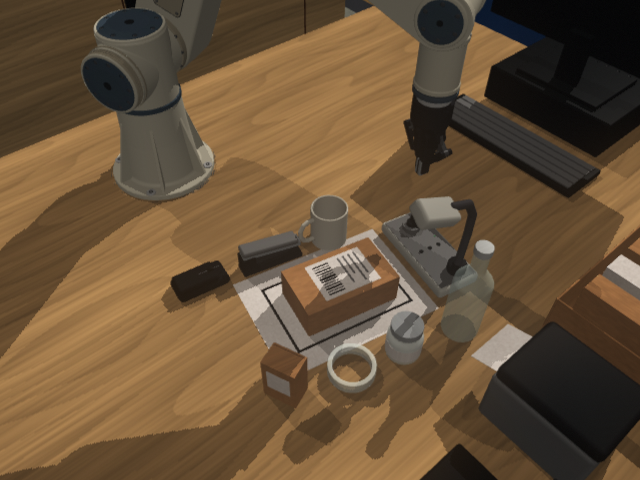

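The carton lies label up around (340,285), wholly inside the frame. The arm is clear, and the other objects are where they started.

```bash
python3 -c "
from workcell import manip
print(manip.job_done())"
```

```text
the job is handed in; nothing more can be done
None
```

I pushed the carton to the frame and tipped it; it lies label up wholly inside the frame. I pressed the shutter key fully and let go, left everything else where it stood, and handed the job in at about 16 s (no verdict was returned).

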